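# Hook the fallen carrying handle out from under the wire guard

## Task

The survey instrument's carrying handle has slid under the wire guard on the desk, where the gripper cannot reach: use the hooked rod to draw it fully clear of the guard before taking hold of it. Then set the rod down on the open desk and lay the handle flat in the accessory tray without dropping it. Leave the other things on the desk where they are.

Things in the scene. Friction and masses are not known exactly. Their poses are not given: they have to be found in the camera images.
- handle: White carrying handle: a flat closed rectangular loop, 90 (x) x 130 (y) x 18 mm thick, 0.16 kg. Origin: underside, at the loop's centre. Opening: x -27 to +31, y -49 to +49 mm. Long bars along y: 18 mm wide, centred at x = -36 mm, and 14 mm wide at x = +38 mm; end bars 16 mm wide at y = +-57 mm. Lies on the desk, wholly under the guard at the start.
- guard: Dark wire guard fixed to the desk, 210 deep (x) x 230 wide (y) x 95 mm high. Origin on the desk at the middle of its open front; +x points in under it, -x out to the open desk. Roof wires 29 mm apart along x; the front is open from the desk up to 90 mm between posts at y = +-115 mm. A power block 45 mm high fills the rear 35 mm.
- hook: Hooked rod, 200 mm long, 0.14 kg, standing on its grip and prong: black grip block 56 (x) x 26 (y) x 48 mm high, and a 10 mm steel rod from it along +x, axis 34 mm above the underside, its end bent straight down as a prong. Origin: centre of the grip block's underside. Pinch the block across its 26 mm width.
- prong (a point): Lower end of the hooked rod's prong (10 mm thick, vertical, 29 mm free below the rod), level with the grip's underside, 167 mm along +x from the rod's origin.
- tray: Shallow grey open accessory tray fixed on the desk, 180 mm (x) by 220 mm (y) outside, walls 5 mm thick and 30 mm high, floor 5 mm thick. Origin at the centre of its underside; the long side is along y.
- prism: Bystander: black round reflector puck, 64 mm across, 34 mm high. Origin at the centre of its underside.
- tape: Bystander: grey tape measure, 75 x 70 x 38 mm. Origin at the centre of its underside.
- stapler: Bystander: stapler, 140 x 36 x 46 mm, long along x. Origin at the centre of its underside.
- notes: Bystander: pad of note paper, 76 x 76 x 22 mm. Origin at the centre of its underside.
- mouse: Bystander: black computer mouse, 105 x 60 x 34 mm. Origin at the centre of its underside.
- calculator: Bystander: pocket calculator, 140 x 80 x 17 mm. Origin at the centre of its underside.

How it is judged:
By the outcome, as a careful person would: the job done as asked, in the order asked, and still so for the second after the job is handed in, with the robot touching nothing.
It also fails if it takes over 67 s, if anything falls off the work surface, if the arm or the gripper's body presses on something with over 40 N, if the wrist force passes 120 N, or if a joint passes its speed limit or range.

## Robot

A 7-joint arm with a two-finger parallel gripper is mounted at the origin on the work surface. World frame = base frame: x ahead of the robot, y to its left, z up, the work surface at z = 0. Lengths are in m, angles in rad, forces in N, time in s.
With the tool pointing down it reaches from about 0.4 to 0.85 m from the base axis. Payload 10.4 kg.
Tool frame: the origin (TCP) lies at the centre of the arm's flange, where the gripper is bolted on; the fingertips stand 182 mm ahead of it and the grasp point (between the pads) lies 164 mm ahead of it (manip.pinch_z is the distance from the TCP to the grasp point, in m); z points along the fingers, y is the direction in which the jaws open and shut (so a half turn about z gives the same grasp; the last joint's range is limited). The gripper opens to 87 mm and grips with 3 to 60 N. Pads are 19 mm wide; open, the fingers measure 117 mm over their backs; the gripper's body (75 mm by 190 mm) begins 51 mm behind the grasp point.
Start: joints at [-1.283, 0.332, -0.065, 1.46, 0.022, 1.35, -0.088], TCP at [0.191, 0.595, 0.405] pointing down, gripper open.
Joint ranges: [-2.6, 2.6], [-0.5, 2.12], [-1.47, 1.34], [0.16, 2.42], [-1.27, 4.41], [0.06, 2.06], [-2.6, 2.6]. Speed limits (rad/s): [2.22, 2.22, 2.79, 2.79, 3.14, 3.14, 3.14].

## Interface

Orientations are given as a unit quaternion [x, y, z, w].
In Python, from rig import read_state, vision, workorder, manip gives the robot as it stands. The module is installed in compiled form; this text tells all that it offers.
- The arm moves only by the shell command python3 -m inch 'ROWS' [FORCE]. ROWS is JSON, one flat list of numbers, 7 for each row, row after row: the turn, a rotation vector about the tool's x, y, z in degrees, then the shift along the tool's x, y, z in cm, then the closure, from 0 (fully open) to 1 (shut). In form: [ax, ay, az, dx, dy, dz, hand, ax, ay, az, dx, dy, dz, hand, ...]. A call has 1 to 20 rows; each row shifts and turns the commanded pose from where the row before left it, along the tool's axes as they then stand; what a row does not reach is not made up. A row lasts 1/8 s, in which the tool goes at most 62.5 mm and 10.7 degrees, less where a joint would pass 70% of its speed; a pose out of reach is approached as far as the arm can. A call is refused whole if a number of a shift passes 6.25 or a number of a turn 10.7, either way. A call with a gripper value outside its range is refused whole. The fingers move at their own pace and stop on an object; FORCE is the grip in N (left out, the last holds). Time passes only in rows, so rows that do not move let the fingers close. It gives the time, the measured TCP pose, the force and the opening at its end, in the units of the state.
- read_state(): the state, without advancing time (a new reading comes with each control period).
- vision.capture(name): name is "side" or "top" or "wrist"; returns a dict with "image" (400x640x3 uint8, blue, green, red), "fx", "fy", "cx", "cy" (pixels), "R" (3x3) and "t" (3): a world point X has camera coordinates R X + t. Camera axes: x right, y down, z forward; pixel columns grow to the right and rows downward; lengths in m; the calibration is good to about 2 mm. A picture is of the moment at which its call begins. There is no depth.
- workorder.hand_in(): hands the job in, once; it reports no verdict.
The state is a dict: "time_s": time; "joint_positions": joint angles; "joint_velocities": joint speeds; "joint_efforts": joint torques, N m; "ee_pos": TCP position; "ee_rot": TCP orientation; "force": force on the tool from outside, world axes, zero at the start; "moment": the same for the moment, N m; "finger_gap": finger opening in m.
Only numpy, scipy, OpenCV 4.12 (cv2) and the standard library are available. Lean on these libraries where they do the work, as an engineer would, in place of code of your own. Each camera call takes 0.05 s, during which the arm holds its last target. There are 200 camera calls.

## Working session

There is one attempt and no reset: what is moved stays moved. The work goes in short steps, Python scripts to look and compute and a shell command to move; the robot and the scene stay as the last step left them, time stands still between calls to the robot, and variables do not carry over. Pictures are saved under pics/ and viewed, about 8 in all and at most 12, crops included, and the job is handed in when it is done.

```bash
mkdir -p pics; cat > h.py <<'E'
import numpy as np, cv2, pickle, sys
from rig import read_state, vision, workorder, manip
from scipy.spatial.transform import Rotation as R
def snap(n,f):
    c=vision.capture(n); cv2.imwrite('pics/'+f+'.png',c['image']); pickle.dump(c,open('pics/'+f+'.pkl','wb')); return c
def load(f): return pickle.load(open('pics/'+f+'.pkl','rb'))
def px2w(c,u,v,z):
    d=np.array(c['R']).T@np.array([(u-c['cx'])/c['fx'],(v-c['cy'])/c['fy'],1]); o=-np.array(c['R']).T@np.array(c['t'])
    return o+d*(z-o[2])/d[2]
def w2px(c,X):
    p=np.array(c['R'])@np.array(X)+np.array(c['t']); return np.array([c['fx']*p[0]/p[2]+c['cx'],c['fy']*p[1]/p[2]+c['cy']])
def st():
    s=read_state(); r=R.from_quat(s['ee_rot']); print(s['time_s'],'p',np.round(s['ee_pos'],4),'q',np.round(s['joint_positions'],3),'F',np.round(s['force'],1),'gap',s['finger_gap']); print(np.round(r.as_matrix(),3)); return s,r
E
python3 - <<'E'
from h import *
for n in('top','side'):
    c=snap(n,n+'0'); print(n,c['fx'],c['cx'],c['cy'],np.round(c['R'],3).tolist(),np.round(c['t'],3), -np.array(c['R']).T@c['t'])
st(); print(manip.pinch_z)
a=cv2.imread('pics/top0.png');
cv2.imwrite('pics/top0b.png',cv2.resize(a,(800,500)))
E
```

```text
top 430.1112248715366 315.48096877722105 197.6254869110409 [[0.01, -1.0, 0.021], [-0.991, -0.013, -0.133], [0.133, -0.02, -0.991]] [0.068 0.554 1.24 ] [0.38323231 0.09916897 1.30142865]
side 495.4822580883782 317.7772636328111 201.7267149180309 [[0.99, -0.138, 0.022], [-0.069, -0.619, -0.782], [0.122, 0.773, -0.623]] [-0.502  0.124  1.409] [ 0.33484697 -1.08161461  0.98618603]
0.1 p [0.1911 0.595  0.404 ] q [-1.283  0.333 -0.065  1.461  0.022  1.35  -0.089] F [ 0.  -0.1 -0.8] gap 0.08736659782135457
[[-0.952  0.306 -0.   ]
 [ 0.306  0.952 -0.001]
 [-0.    -0.001 -1.   ]]
0.1635
```

View pics/top0.png

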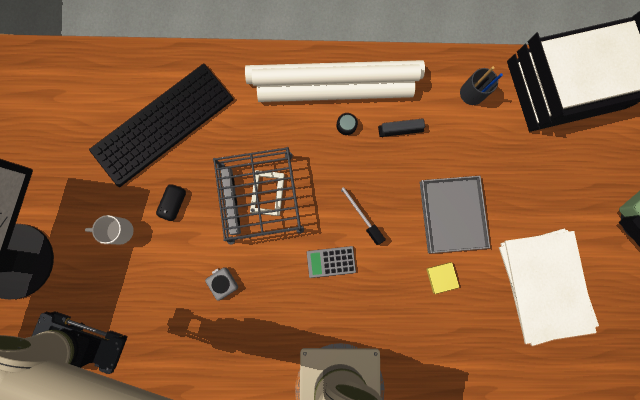

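View pics/side0.png

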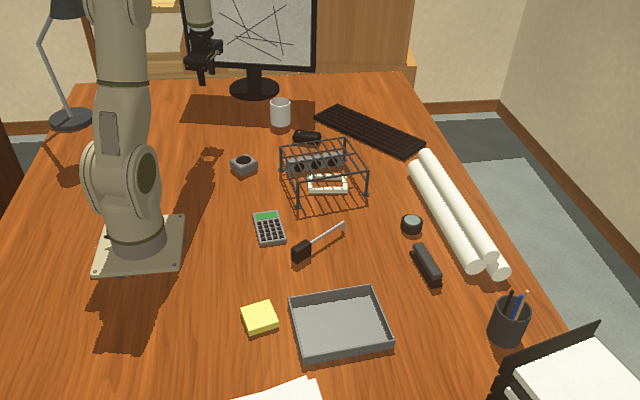

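The top view shows the guard at about (260,195) with its front facing right, the hook from (345,190) to (376,235), and the tray at (456,215). I'll enlarge these regions.

```bash
python3 - <<'E'
from h import *
a=cv2.imread('pics/top0.png'); 
A=cv2.resize(a[135:255,205:325],(560,560),interpolation=cv2.INTER_CUBIC)
B=cv2.resize(a[165:265,330:400],(240*800//560*0+392,560),interpolation=cv2.INTER_CUBIC)
cv2.imwrite('pics/c1.png',A); cv2.imwrite('pics/c2.png',B)
c=load('top0')
for n,u,v,z in [('prong',344,188,.034),('traytl',421,180,.03),('traytr',481,177,.03),('traybr',490,249,.03),('traybl',429,253,.03),('prism',347,124,.034),('stap',403,128,.046),('notes',443,278,.022),('calc',332,262,.017),('tape',222,284,.038),('mouse',171,203,.03)]:
    print(n,np.round(px2w(c,u,v,z),3))
E
```

```text
prong [ 0.584 -0.011  0.034]
traytl [ 0.612 -0.244  0.03 ]
traytr [ 0.624 -0.426  0.03 ]
traybr [ 0.407 -0.444  0.03 ]
traybl [ 0.394 -0.262  0.03 ]
prism [ 0.781 -0.02   0.034]
stap [ 0.768 -0.188  0.046]
notes [ 0.321 -0.304  0.022]
calc [0.365 0.023 0.017]
tape [0.299 0.34  0.038]
mouse [0.533 0.501 0.03 ]
```

View pics/c1.png

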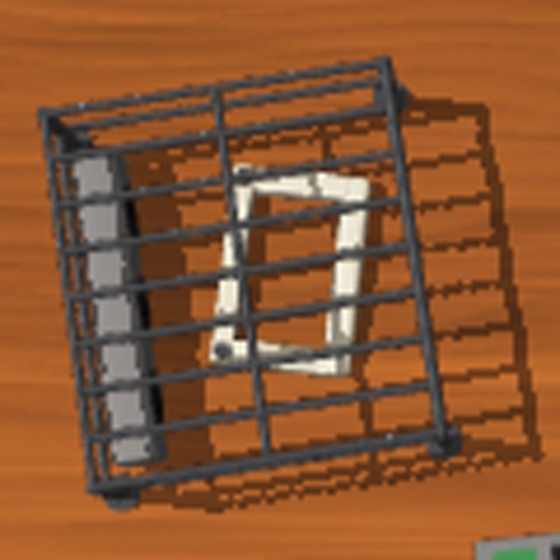

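View pics/c2.png

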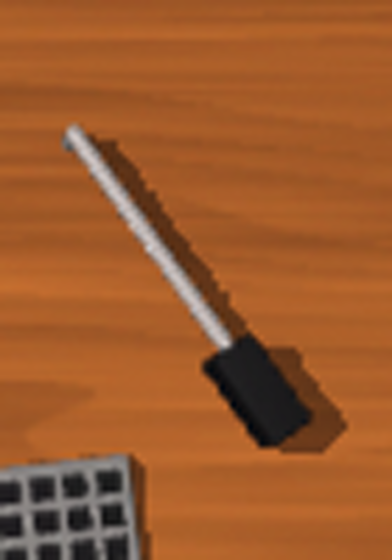

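```bash
python3 - <<'E'
from h import *
c=load('top0')
f=lambda u,v,z:px2w(c,205+u/4.6667,135+v/4.6667,z)[:2]
g=lambda u,v,z:px2w(c,330+u/5.6,165+v/5.6,z)[:2]
H=[f(*p,.018) for p in((238,165),(370,180),(348,377),(210,362))]
G=[f(*p,.095) for p in((42,113),(387,60),(447,440),(95,490))]
K=[g(*p,.048) for p in((243,335),(204,365),(266,447),(312,418))]
for n,P in(('handle',H),('guard',G),('block',K)):
    P=np.array(P); print(n,np.round(P,3).tolist(),'c',np.round(P.mean(0),4),'len',np.round(np.linalg.norm(P-np.roll(P,-1,0),axis=1),3))
    d=np.roll(P,-1,0)-P; print(np.round(np.degrees(np.arctan2(d[:,1],d[:,0])),1))
t=g(74,132,.037); r=g(228,345,.037); print('rodtip',t,'rodroot',r,np.degrees(np.arctan2(*(t-r)[::-1])),np.linalg.norm(t-r))
E
```

```text
handle [[0.637, 0.255], [0.628, 0.169], [0.5, 0.181], [0.508, 0.269]] c [0.5683 0.2184] len [0.086 0.129 0.089 0.129]
[-95.8 174.9  84.4  -6.3]
guard [[0.652, 0.366], [0.689, 0.156], [0.456, 0.116], [0.423, 0.325]] c [0.555  0.2406] len [0.213 0.237 0.212 0.233]
[ -80.2 -170.2   98.7   10.1]
block [[0.474, -0.096], [0.458, -0.075], [0.416, -0.107], [0.431, -0.131]] c [ 0.4446 -0.1024] len [0.026 0.053 0.029 0.056]
[ 127.7 -142.8  -57.7   39.8]
rodtip [ 0.5815732  -0.00814976] rodroot [ 0.46916572 -0.08948606] 35.88891082827152 0.138748096609022
```

Handle, guard, block and rod sizes all match the given ones to within a few mm. The handle is at (0.568, 0.218) with yaw about 84.5°, and the wide bar faces the front. The hook is at (0.445, -0.102) with yaw about 36°. First I'll swing the arm over.

```bash
cat >> h.py <<'E'
def plan(x,y,z,head):
    "pure-turn degrees about tool z first, then tool-frame cm shift; pinch-point target, head=heading of tool y, deg"
    s,r=st(); M=r.as_matrix(); h=np.degrees(np.arctan2(M[1,1],M[0,1])); a=(h-head+180)%360-180
    M2=R.from_euler('z',np.radians(head-90)).as_matrix()@np.array([[-1,0,0],[0,1,0],[0,0,-1.]])
    want=R.from_matrix(M2); rv=np.degrees((r.inv()*want).as_rotvec())
    d=M2.T@(np.array([x,y,z+manip.pinch_z])-s['ee_pos'])*100
    print('heading',h,'rotvec',np.round(rv,2),'shift cm after turn',np.round(d,2))
E
python3 -m inch '[0,0,4.25,-4.45,0,0,0, 0,0,4.25,-4.45,0,0,0, 0,0,4.25,-4.45,0,0,0, 0,0,4.25,-4.45,0,0,0, 0,0,4.25,-4.45,0,0,0, 0,0,4.25,-4.45,0,0,0, 0,0,4.25,-4.45,0,0,0, 0,0,4.25,-4.45,0,0,0, 0,0,4.25,-4.45,0,0,0, 0,0,4.25,-4.45,0,0,0, 0,0,4.25,-4.45,0,0,0, 0,0,4.25,-4.45,0,0,0, 0,0,4.25,-4.45,0,0,0, 0,0,4.25,-4.45,0,0,0, 0,0,4.25,-4.45,0,0,0, 0,0,4.25,-4.45,0,0,0, 0,0,4.25,-4.45,0,0,0, 0,0,4.25,-4.45,0,0,0, 0,0,4.25,-4.45,0,0,0, 0,0,4.25,-4.45,0,0,0]'
python3 -c "
from h import *
plan(.4446,-.1024,.12,-54)"
```

```text
time_s: 2.6
ee_pos: [0.6183, -0.0953, 0.4043]
ee_rot: [0.782, 0.623, -0.0, -0.0]
force: [0.4, -0.4, -0.1]
finger_gap: 0.0868
2.6 p [ 0.6183 -0.0953  0.4043] q [-0.343  0.361  0.551  1.487 -0.19   1.349 -0.005] F [ 0.4 -0.4 -0.1] gap 0.0868146886588864
[[ 0.224  0.975 -0.001]
 [ 0.975 -0.224  0.   ]
 [-0.    -0.001 -1.   ]]
heading -12.94617691564947 rotvec [-4.000e-02  2.000e-02  4.105e+01] shift cm after turn [-14.47  -9.63  12.08]
```

```bash
python3 -m inch '[0,0,8.2,0,0,0,0, 0,0,8.2,0,0,0,0, 0,0,8.2,0,0,0,0, 0,0,8.2,0,0,0,0, 0,0,8.2,0,0,0,0, 0,0,0,-2.9,-1.93,2.4,0, 0,0,0,-2.9,-1.93,2.4,0, 0,0,0,-2.9,-1.93,2.4,0, 0,0,0,-2.9,-1.93,2.4,0, 0,0,0,-2.9,-1.93,2.4,0,0,0,0,0,0,0,0]'
python3 -c "
from h import *
plan(.4446,-.1024,.028,-54)
snap('wrist','w1')"
```

```text
time_s: 3.98
ee_pos: [0.4419, -0.1017, 0.2829]
ee_rot: [0.951, 0.31, -0.002, -0.001]
force: [-1.0, 0.2, 1.5]
finger_gap: 0.0869
3.975 p [ 0.4419 -0.1017  0.2829] q [-0.539  0.059  0.693  2.072 -0.045  1.029 -0.763] F [-1.   0.2  1.5] gap 0.08690251678741452
[[ 0.807  0.59  -0.004]
 [ 0.59  -0.807  0.002]
 [-0.002 -0.004 -1.   ]]
heading -53.84506011239736 rotvec [-0.21  0.14  0.16] shift cm after turn [0.17 0.22 9.14]
```

View pics/w1.png

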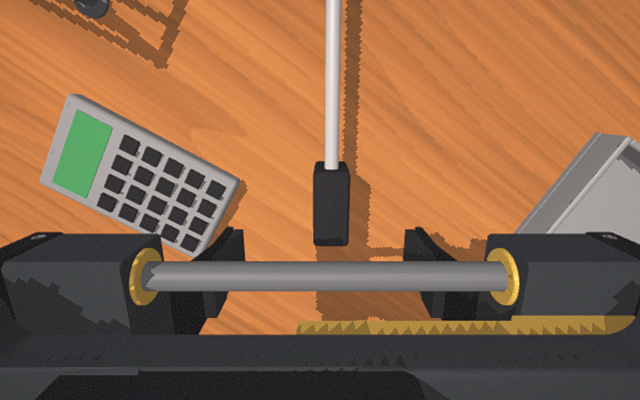

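The wrist view shows the block between the open fingers at (313–348, 163–244) with the rod running straight up. The fingers will clear the calculator corner at (195,255); I'll check that.

```bash
python3 - <<'E'
from h import *
c=load('w1')
a,b=px2w(c,331.5,160,.039),px2w(c,333.5,2,.039); d=b-a; print(a,b,np.degrees(np.arctan2(d[1],d[0])))
for p in((315,163),(347,163),(314,236),(348,236)): print(px2w(c,*p,.048))
print('calc corner',px2w(c,193,250,.017),px2w(c,240,182,.017), 'fingers at', [np.round([.4446+s*.0585*.59,-.1024-s*.0585*.807],3) for s in(1,-1)])
E
```

```text
[ 0.47426571 -0.08428201  0.039     ] [ 0.55326057 -0.02725613  0.039     ] 35.825276240553904
[ 0.46722733 -0.0755547   0.048     ]
[ 0.47984023 -0.09279237  0.048     ]
[ 0.42421579 -0.10564187  0.048     ]
[ 0.43851463 -0.12515835  0.048     ]
calc corner [ 0.34378796 -0.03906205  0.017     ] [ 0.41573755 -0.03965616  0.017     ] fingers at [array([ 0.479, -0.15 ]), array([ 0.41 , -0.055])]
```

```bash
python3 -m inch '[0,0,0,0.6,0.35,0,0.4, 0,0,0,0,0,0,0.4, 0,0,0,0,0,0,0.4, 0,0,0,0,0,2.5,0.4, 0,0,0,0,0,2.5,0.4, 0,0,0,0,0,2.5,0.4, 0,0,0,0,0,1.6,0.4, 0,0,0,0,0,0,0.4, 0,0,0,0,0,0,1, 0,0,0,0,0,0,1, 0,0,0,0,0,0,1, 0,0,0,0,0,0,1, 0,0,0,0,0,0,1]' 40
python3 -c "
from h import *
plan(.449,-.101,.068,-54)"
```

```text
time_s: 5.65
ee_pos: [0.4517, -0.1008, 0.1941]
ee_rot: [0.951, 0.311, 0.0, -0.0]
force: [-1.7, 0.7, 7.5]
finger_gap: 0.0254
5.65 p [ 0.4517 -0.1008  0.1941] q [-0.481  0.261  0.665  2.119 -0.218  0.827 -0.623] F [-1.7  0.7  7.5] gap 0.025439480839156352
[[ 0.807  0.591  0.   ]
 [ 0.591 -0.807  0.   ]
 [ 0.001 -0.    -1.   ]]
heading -53.80389529621824 rotvec [-0.   -0.04  0.2 ] shift cm after turn [-0.22 -0.14 -3.74]
```

```bash
python3 -m inch '[0,0,0,0,0,-2,1, 0,0,0,0,0,-2,1, 0,0,0,0,0,-2,1, 0,0,-6.73,0,0,0,1, 0,0,-6.73,0,0,0,1, 0,0,-6.73,0,0,0,1, 0,0,-6.73,0,0,0,1, 0,0,-6.73,0,0,0,1, 0,0,-6.73,0,0,0,1, 0,0,-6.73,0,0,0,1, 0,0,-6.73,0,0,0,1, 0,0,0,0.8,2.3,0,1, 0,0,0,0.8,2.3,0,1, 0,0,0,0.8,2.3,0,1, 0,0,0,0.8,2.3,0,1, 0,0,0,0.8,2.3,0,1, 0,0,0,0,0,2.4,1, 0,0,0,0,0,0,1]'
python3 - <<'E'
from h import *
plan(.567,.04,.0666,0)
snap('top','t2'); snap('side','s2')
a=cv2.imread('pics/t2.png')[135:255,205:405]; b=cv2.imread('pics/s2.png')[120:240,240:440]
cv2.imwrite('pics/t2c.png',np.hstack([cv2.resize(a,(400*1,240)),cv2.resize(b,(400,240))]) if 0 else np.vstack([cv2.resize(a,(500,300),interpolation=2),cv2.resize(b,(500,300),interpolation=2)]))
E
```

```text
time_s: 7.9
ee_pos: [0.5656, -0.0607, 0.228]
ee_rot: [0.707, 0.707, -0.002, -0.001]
force: [-0.6, 0.2, -0.8]
finger_gap: 0.0257
7.9 p [ 0.5656 -0.0607  0.228 ] q [-0.426  0.416  0.547  1.824 -0.255  0.977  0.23 ] F [-0.6  0.2 -0.8] gap 0.02571916720688313
[[-0.001  1.    -0.004]
 [ 1.     0.001 -0.001]
 [-0.001 -0.004 -1.   ]]
heading 0.040669674154645306 rotvec [-0.23  0.03  0.04] shift cm after turn [10.07  0.14 -0.21]
```

View pics/t2c.png

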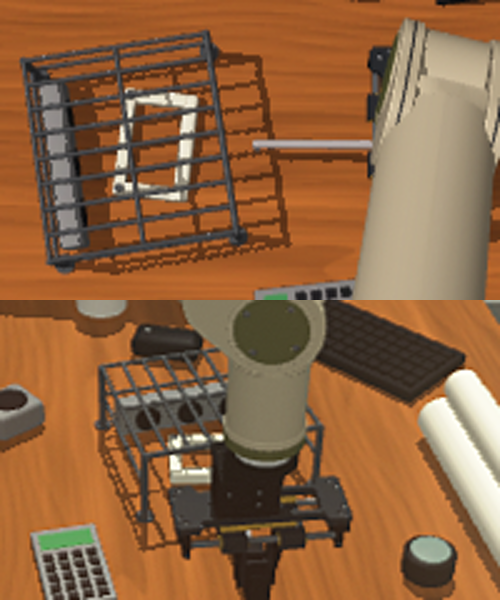

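The rod lies level with the loop's middle, so I'll insert it and lower the prong.

```bash
python3 -m inch '[0,0,0,2,0,0,1, 0,0,0,2,0,0,1, 0,0,0,2,0,0,1, 0,0,0,2,0,0,1, 0,0,0,2,0.1,0,1, 0,0,0,0,0,0,1, 0,0,0,0,0,0.8,1, 0,0,0,0,0,0.8,1, 0,0,0,0,0,0.8,1, 0,0,0,0,0,0.6,1, 0,0,0,0,0,0,1, 0,0,0,0,0,0,1]'
python3 - <<'E'
from h import *
plan(.567,-.16,.0336,0)
snap('top','t3'); a=cv2.imread('pics/t3.png')[135:255,205:405]; cv2.imwrite('pics/t3c.png',cv2.resize(a,(600,360),interpolation=2))
E
```

```text
time_s: 9.5
ee_pos: [0.5675, 0.0391, 0.1998]
ee_rot: [0.707, 0.707, 0.0, 0.0]
force: [-1.1, 0.7, -1.5]
finger_gap: 0.0259
9.5 p [0.5675 0.0391 0.1998] q [-0.562  0.449  0.5    1.841 -0.266  0.918  0.06 ] F [-1.1  0.7 -1.5] gap 0.02586619932583303
[[-0.  1.  0.]
 [ 1.  0. -0.]
 [-0.  0. -1.]]
heading 0.028481847167802533 rotvec [0.01 0.   0.03] shift cm after turn [-19.91  -0.05   0.27]
```

View pics/t3c.png

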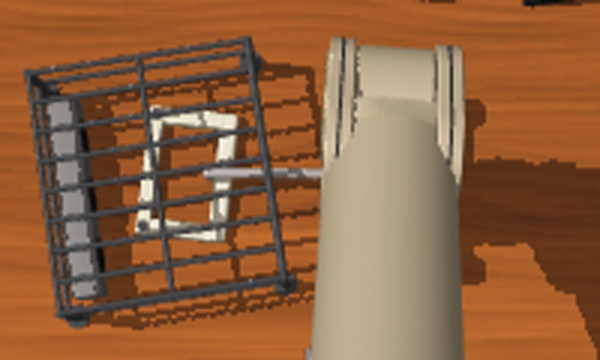

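The tip is inside the loop at (206,172), just behind the near bar, and the forces are nil. Pulling now.

```bash
python3 -m inch '[0,0,0,-0.5,0,0,1, 0,0,0,-1.1,0,0,1, 0,0,0,-1.1,0,0,1, 0,0,0,-1.1,0,0,1, 0,0,0,-1.1,0,0,1, 0,0,0,-1.1,0,0,1, 0,0,0,-1.1,0,0,1, 0,0,0,-1.1,0,0,1, 0,0,0,-1.1,0,0,1, 0,0,0,-1.1,0,0,1, 0,0,0,-1.1,0,0,1, 0,0,0,-1.1,0,0,1, 0,0,0,-1.1,0,0,1, 0,0,0,-1.1,0,0,1, 0,0,0,-1.1,0,0,1, 0,0,0,-1.1,0,0,1, 0,0,0,-1.1,0,0,1, 0,0,0,-1.1,0,0,1, 0,0,0,-1.1,0,0,1, 0,0,0,-0.6,0,0,1]'
python3 -m inch '[0,0,0,-0.3,0,0,1, 0,0,0,0,0,0,1, 0,0,0,0,0,0,1]'
python3 - <<'E'
from h import *
plan(.69,-.16,.0336,0)
snap('top','t4'); a=cv2.imread('pics/t4.png')[125:265,205:425]; cv2.imwrite('pics/t4c.png',cv2.resize(a,(770,490),interpolation=2))
E
```

```text
time_s: 12.05
ee_pos: [0.5674, -0.1708, 0.1997]
ee_rot: [0.707, 0.707, -0.0, 0.0]
force: [-0.3, 2.2, -0.7]
finger_gap: 0.0257
time_s: 12.42
ee_pos: [0.5676, -0.1726, 0.1997]
ee_rot: [0.707, 0.707, -0.0, -0.0]
force: [-0.4, -0.2, -1.1]
finger_gap: 0.0257
12.425 p [ 0.5676 -0.1726  0.1997] q [-0.215  0.507  0.542  1.776 -0.314  0.945  0.459] F [-0.4 -0.2 -1.1] gap 0.02566111808201179
[[-0.001  1.    -0.   ]
 [ 1.     0.001  0.   ]
 [ 0.    -0.    -1.   ]]
heading 0.05723978815443279 rotvec [-0.01 -0.    0.06] shift cm after turn [ 1.26 12.24  0.26]
```

View pics/t4c.png

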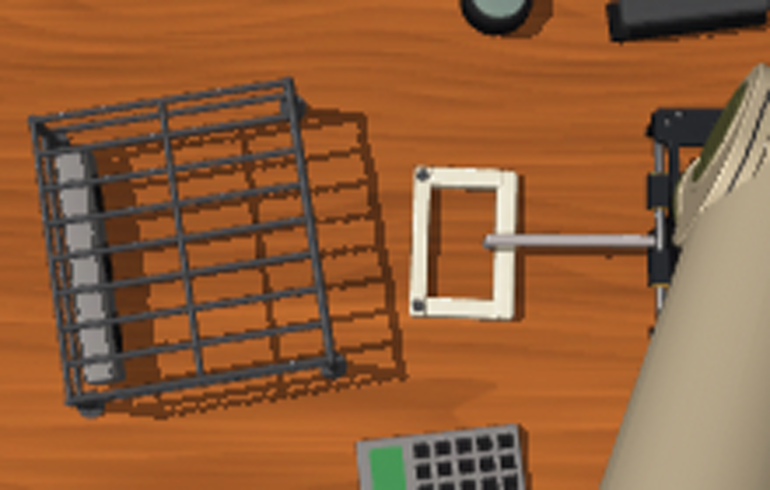

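The handle is well clear: it spans (410–518, 167–320) and the guard front is at about (340,370). Now I'll ease off, lift the prong out and set the rod down at x≈0.68.

```bash
python3 -m inch '[0,0,0,0.5,0,0,1, 0,0,0,0,0,-2,1, 0,0,0,0,0,-2,1, 0,0,0,0,0,-2,1, 0,0,0,0,2.3,0,1, 0,0,0,0,2.3,0,1, 0,0,0,0,2.3,0,1, 0,0,0,0,2.3,0,1, 0,0,0,0,2.0,0,1, 0,0,0,0,0,2,1, 0,0,0,0,0,2,1, 0,0,0,0,0,1.5,1, 0,0,0,0,0,0.5,1, 0,0,0,0,0,0.3,1, 0,0,0,0,0,0,1]'
python3 - <<'E'
from h import *
plan(.68,-.168,.0306,0)
E
```

```text
time_s: 14.35
ee_pos: [0.6796, -0.1679, 0.1971]
ee_rot: [0.707, 0.707, 0.0, 0.0]
force: [0.8, -0.2, -0.6]
finger_gap: 0.0258
14.35 p [ 0.6796 -0.1679  0.1971] q [-0.17   0.714  0.511  1.461 -0.375  1.063  0.419] F [ 0.8 -0.2 -0.6] gap 0.025788155851705286
[[-0.001  1.     0.001]
 [ 1.     0.001  0.   ]
 [ 0.     0.001 -1.   ]]
heading 0.028824108788803274 rotvec [ 0.03 -0.    0.03] shift cm after turn [-0.01  0.04  0.3 ]
```

```bash
python3 -m inch '[0,0,0,0,0,0.15,1, 0,0,0,0,0,0.13,1, 0,0,0,0,0,0,1, 0,0,0,0,0,0,0.4, 0,0,0,0,0,0,0.4, 0,0,0,0,0,0,0.4, 0,0,0,0,0,-1.5,0.4, 0,0,0,0,0,-3,0.4, 0,0,0,0,0,-3,0.4, 0,0,0,0,0,-3,0.4, 0,0,0,-2,-4,0,0.4, 0,0,0,-2,-4,0,0.4, 0,0,0,-2,-4,0,0.4, 0,0,0,0,0,0,0.4]'
python3 - <<'E'
from h import *
c=snap('top','t5'); a=cv2.imread('pics/t5.png')[125:265,245:465]; cv2.imwrite('pics/t5c.png',cv2.resize(a,(770,490),interpolation=2))
c=load('t4'); f=lambda u,v:px2w(c,205+u/3.5,125+v/3.5,.018)[:2]
P=np.array([f(*p) for p in((413,167),(518,171),(515,320),(410,315))]); d=np.roll(P,-1,0)-P
print(P,P.mean(0),np.linalg.norm(d,axis=1),np.degrees(np.arctan2(d[:,1],d[:,0])))
m=(P[1]+P[2])/2;print('nearbar outer mid',m)
plan(m[0],m[1]+.009,.12,-90)
E
```

```text
time_s: 16.1
ee_pos: [0.5568, -0.2307, 0.3005]
ee_rot: [0.709, 0.705, 0.0, 0.0]
force: [0.9, 0.1, -0.4]
finger_gap: 0.0522
[[ 0.63246618  0.05176342]
 [ 0.63020117 -0.03949678]
 [ 0.50036077 -0.03668486]
 [ 0.50359996  0.05336834]] [0.56665702 0.00723753] [0.09128831 0.12987085 0.09011143 0.12887622] [-91.42174618 178.7593527   87.9399745   -0.71353253]
nearbar outer mid [ 0.56528097 -0.03809082]
16.15 p [ 0.5587 -0.229   0.3004] q [-0.169  0.407  0.608  1.676 -0.253  1.137  0.506] F [1.8 0.5 0.6] gap 0.05196435052767477
[[ 0.002  1.     0.002]
 [ 1.    -0.002  0.   ]
 [ 0.     0.002 -1.   ]]
heading -0.11420853228693392 rotvec [ 6.000e-02 -1.000e-01  8.989e+01] shift cm after turn [  0.66 -19.99   1.69]
```

View pics/t5c.png

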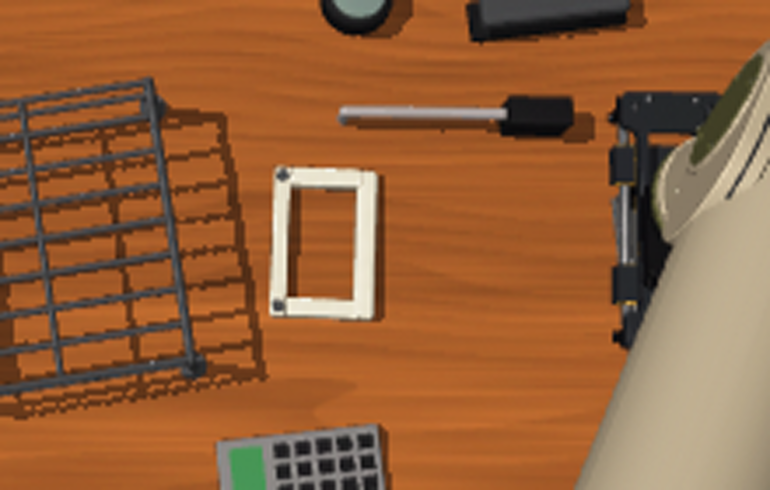

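The rod stands alone at (345–573, 115) and the handle's yaw is 88.7°. Moving over the near (wide) bar.

```bash
python3 -m inch '[0,0,9.12,0,0,0,0.4, 0,0,9.12,0,0,0,0.4, 0,0,9.12,0,0,0,0.4, 0,0,9.12,0,0,0,0.4, 0,0,9.12,0,0,0,0.4, 0,0,9.12,0,0,0,0.4, 0,0,9.12,0,0,0,0.4, 0,0,9.12,0,0,0,0.4, 0,0,9.12,0,0,0,0.4, 0,0,9.12,0,0,0,0.4, 0,0,0,0.05,-4,1,0.4, 0,0,0,0.05,-4,1,0.4, 0,0,0,0.05,-4,1,0.4, 0,0,0,0.05,-4,1,0.4, 0,0,0,0.05,-4,1,0.4, 0,0,0,0,0,0,0.4, 0,0,0,0,0,0,0.4]'
python3 - <<'E'
from h import *
plan(.566,-.0288,.0205,-91.3)
c=snap('wrist','w6')
for p in [(.5667,.0072)]: pass
hx=np.array([np.cos(np.radians(88.7)),np.sin(np.radians(88.7))]);hy=np.array([-hx[1],hx[0]]);C=np.array([.5667,.0072])
for a,b in((-45,-65),(-45,65),(-27,-49),(-27,49),(45,65)): print(a,b,w2px(c,[*(C+a/1e3*hx+b/1e3*hy),.018]))
E
```

```text
time_s: 18.27
ee_pos: [0.5667, -0.0276, 0.2494]
ee_rot: [1.0, -0.01, 0.0, 0.0]
force: [-0.7, -0.2, 0.9]
finger_gap: 0.0523
18.275 p [ 0.5667 -0.0276  0.2494] q [-0.757  0.48   0.904  1.827 -0.433  1.045 -1.274] F [-0.7 -0.2  0.9] gap 0.05228394597557823
[[ 1.    -0.019  0.001]
 [-0.019 -1.    -0.   ]
 [ 0.001  0.    -1.   ]]
heading -91.10041938544592 rotvec [ 0.02 -0.05  0.2 ] shift cm after turn [-0.07  0.12  6.54]
-45 -65 [339.14771598 121.41783701]
-45 65 [336.25075617 300.87370382]
-27 -49 [310.96504744 146.62646762]
-27 49 [311.881207   281.58414081]
45 65 [214.97333264 300.57108246]
```

View pics/w6.png

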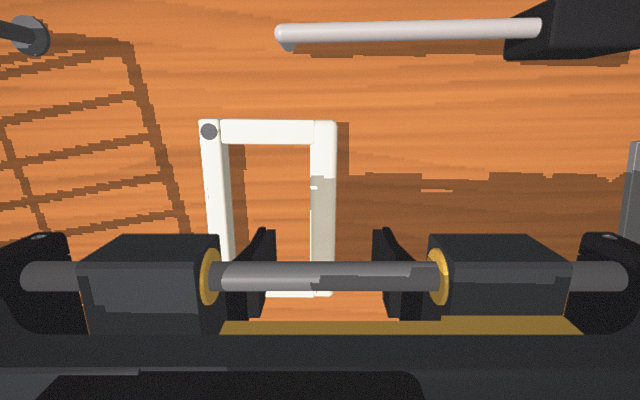

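The wrist view matches the prediction to within 2 px, and the bar (311–337) is centred between the fingers (276–372). Descending and gripping.

```bash
python3 -m inch '[0,0,0.2,0,0.1,2,0.4, 0,0,0,0,0,2,0.4, 0,0,0,0,0,1.5,0.4, 0,0,0,0,0,0.8,0.4, 0,0,0,0,0,0.2,0.4, 0,0,0,0,0,0,0.4, 0,0,0,0,0,0,1, 0,0,0,0,0,0,1, 0,0,0,0,0,0,1, 0,0,0,0,0,0,1, 0,0,0,0,0,0,1]' 40
python3 -c "
from h import *
st()"
```

```text
time_s: 19.7
ee_pos: [0.5662, -0.0288, 0.184]
ee_rot: [1.0, -0.012, 0.0, -0.0]
force: [0.7, 1.2, 1.5]
finger_gap: 0.0173
19.7 p [ 0.5662 -0.0288  0.184 ] q [-0.693  0.573  0.83   1.865 -0.52   0.935 -1.216] F [0.7 1.2 1.5] gap 0.017305807864498514
[[ 1.    -0.024  0.   ]
 [-0.024 -1.     0.   ]
 [ 0.    -0.    -1.   ]]
```

```bash
python3 -m inch '[0,0,0,0,0,-1,1, 0,0,0,0,0,-2,1, 0,0,0,0,0,-2.5,1, 0,0,0,0,0,-2.5,1, 0,0,0,0,0,-2,1, 0,0,-2.8,0,0,0,1, 0,0,-2.8,0,0,0,1, 0,0,0,-0.81,3.46,0,1, 0,0,0,-0.81,3.46,0,1, 0,0,0,-0.81,3.46,0,1, 0,0,0,-0.81,3.46,0,1, 0,0,0,-0.81,3.46,0,1, 0,0,0,-0.81,3.46,0,1, 0,0,0,-0.81,3.46,0,1, 0,0,0,-0.81,3.46,0,1, 0,0,0,-0.81,3.46,0,1, 0,0,0,-0.81,3.46,0,1, 0,0,0,0,0,0,1, 0,0,0,0,0,0,1]'
python3 - <<'E'
from h import *
plan(.5117,-.3799,.0260,-85.7)
snap('side','s7'); a=cv2.imread('pics/s7.png')[200:400,220:460]; cv2.imwrite('pics/s7c.png',cv2.resize(a,(720,600),interpolation=2))
E
```

```text
time_s: 22.08
ee_pos: [0.5111, -0.3795, 0.2842]
ee_rot: [0.999, 0.037, 0.0, -0.0]
force: [-1.0, -0.4, -1.7]
finger_gap: 0.0177
22.075 p [ 0.5111 -0.3795  0.2842] q [-0.077  0.593  0.892  1.607 -0.49   1.181 -0.574] F [-1.  -0.4 -1.7] gap 0.017718067787566214
[[ 0.997  0.074  0.   ]
 [ 0.074 -0.997  0.   ]
 [ 0.    -0.    -1.   ]]
heading -85.75435431421937 rotvec [-0.03 -0.01 -0.05] shift cm after turn [0.06 0.05 9.47]
```

View pics/s7c.png

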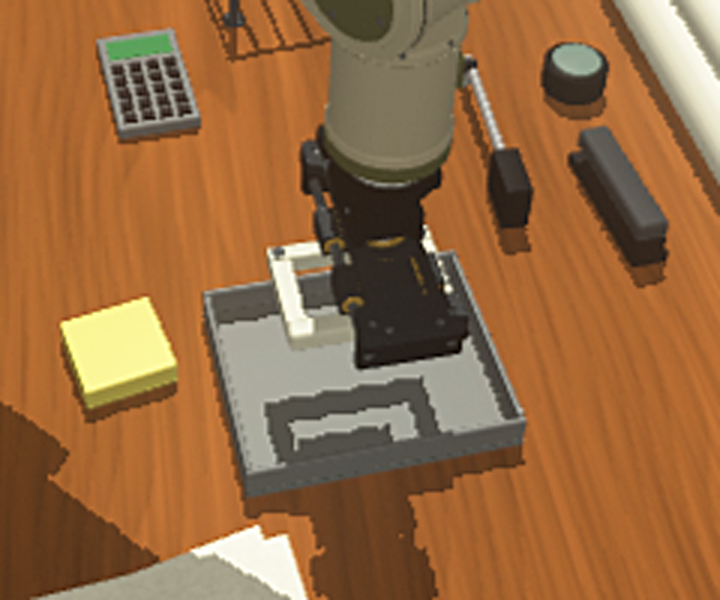

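The handle is held level above the tray. Lowering it, slowly at the end.

```bash
python3 -m inch '[0,0,0,0,0,2.5,1, 0,0,0,0,0,2.5,1, 0,0,0,0,0,2,1, 0,0,0,0,0,1.3,1, 0,0,0,0,0,0.6,1, 0,0,0,0,0,0.3,1, 0,0,0,0,0,0.15,1, 0,0,0,0,0,0,1, 0,0,0,0,0,0,1]'; python3 -c "
from h import *
plan(.5117,-.3799,.0255,-85.7)"
```

```text
time_s: 23.25
ee_pos: [0.511, -0.38, 0.1907]
ee_rot: [0.999, 0.037, 0.0, 0.0]
force: [-0.4, 0.5, -1.7]
finger_gap: 0.0176
23.25 p [ 0.511  -0.38    0.1907] q [-0.024  0.699  0.813  1.668 -0.577  1.03  -0.518] F [-0.4  0.5 -1.7] gap 0.01764193865965164
[[ 0.997  0.074  0.   ]
 [ 0.074 -0.997 -0.   ]
 [ 0.     0.    -1.   ]]
heading -85.76593721136904 rotvec [ 0.01 -0.02 -0.07] shift cm after turn [ 0.07 -0.01  0.17]
```

```bash
python3 -m inch '[0,0,0,0,0,0.1,1, 0,0,0,0,0,0.08,1, 0,0,0,0,0,0,1, 0,0,0,0,0,0,1]'; python3 -c "
from h import *
st()"
```

```text
time_s: 23.75
ee_pos: [0.5109, -0.38, 0.189]
ee_rot: [0.999, 0.037, 0.0, -0.0]
force: [-1.7, 1.5, 4.4]
finger_gap: 0.0178
23.75 p [ 0.5109 -0.38    0.189 ] q [-0.023  0.701  0.811  1.668 -0.579  1.028 -0.517] F [-1.7  1.5  4.4] gap 0.01776015158080953
[[ 0.997  0.074  0.   ]
 [ 0.074 -0.997  0.   ]
 [ 0.    -0.    -1.   ]]
```

Contact: the vertical force went from -1.7 to +4.4 N. I'll release to a gap of about 35 mm, rise and back off.

```bash
python3 -m inch '[0,0,0,0,0,0,0.6, 0,0,0,0,0,0,0.6, 0,0,0,0,0,0,0.6, 0,0,0,0,0,-1,0.6, 0,0,0,0,0,-3,0.6, 0,0,0,0,0,-4,0.6, 0,0,0,0,0,-5,0.6, 0,0,0,0,0,-5,0.6, 0,0,0,0,-5,0,0.6, 0,0,0,0,-5,0,0.6, 0,0,0,0,-5,0,0.6, 0,0,0,0,-5,0,0.6, 0,0,0,0,-5,0,0.6, 0,0,0,0,-5,0,0.6, 0,0,0,0,0,0,0.6, 0,0,0,0,0,0,0.6]'
python3 - <<'E'
from h import *
snap('top','t8'); snap('side','s8')
a=cv2.imread('pics/t8.png'); b=cv2.imread('pics/s8.png')[220:390,230:480]
cv2.imwrite('pics/f8.png',np.vstack([cv2.resize(a[110:300,330:520],(380,380))[:, :380], np.zeros((0,380,3),np.uint8), cv2.resize(b,(380,220))]))
d=cv2.absdiff(cv2.imread('pics/top0.png'),a).max(2)
for n,(u,v) in dict(prism=(347,124),stap=(403,128),notes=(443,278),calc=(332,262),tape=(222,284),mouse=(171,203)).items(): print(n,(d[v-20:v+20,u-26:u+26]>50).mean())
E
```

```text
time_s: 25.75
ee_pos: [0.4887, -0.0815, 0.3691]
ee_rot: [0.999, 0.037, 0.0, -0.0]
force: [-0.6, -0.8, -0.5]
finger_gap: 0.0349
prism 0.0
stap 0.0
notes 0.3894230769230769
calc 0.0
tape 0.0
mouse 0.0
```

View pics/f8.png

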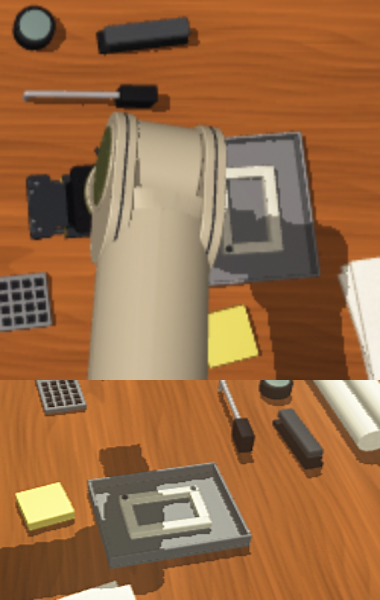

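The handle lies flat in the middle of the tray, the rod stands on the open desk, and the robot touches nothing. The notes difference comes from the arm partly covering the pad in the top view; the side view shows the pad in place.

```bash
python3 -c "
from h import *
print(workorder.hand_in())"
```

```text
the job is handed in; nothing more can be done
None
```

The handle is lying flat in the accessory tray and the job is handed in, at about 26 s of the 67 s allowed.

- **Drawing it out:** I gripped the hooked rod by its block, lowered the prong into the loop under the guard and pulled the handle about 20 cm. A top picture showed it fully clear of the guard before I touched it with the gripper.
- **Rod:** It stands on its grip and prong on the open desk, at about x = 0.68, y = -0.17.
- **Handle:** I took it by its wide bar and carried it level. I lowered it until the wrist force showed contact with the tray floor (about 6 N change), then released it.

**Last checks:** The final pictures show the handle flat in the middle of the tray. The gripper is open and clear, and the guard was not touched. The prism, stapler, calculator, tape and mouse match the first top picture.

The notes pad was the one check that did not pass cleanly. About 39% of its patch differed in the top view because the arm partly covers it. In the side view it looked to be in its place, judged by eye only. The highest force I saw in the readings between moves was about 8 N. I did not record the peaks during moves.

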